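# Put the desk tools away in the foam-lined drawer

## Robot

A 6-joint arm with a two-finger parallel gripper is mounted at the origin on the work surface. World frame = base frame: x ahead of the robot, y to its left, z up, the work surface at z = 0. Lengths are in mm, angles in rad, forces in N, time in s.
With the tool pointing down it reaches from about 275 to 825 mm from the base axis. Payload 5.2 kg.
Tool frame: the origin (TCP) lies at the very end of the fingers, on their centre line; the grasp point (between the pads) lies 19 mm behind it; z points along the fingers, y is the direction in which the jaws open and shut (so a half turn about z gives the same grasp; the last joint's range is limited). The gripper opens to 93 mm and grips with 3 to 60 N. Pads are 15 mm wide; open, the fingers measure 128 mm over their backs; the gripper's body (75 mm by 188 mm) begins 65 mm behind the grasp point.
Start: joints at [-1.467, 0.259, 1.535, -0, 1.348, -0.203], TCP at [166.126, -524.316, 218.653] pointing down, gripper open.
Joint ranges: [-3.14, 3.14], [-0.91, 2.08], [0.19, 2.58], [-1.22, 4.36], [0.22, 2.71], [-3.12, 3.12]. Speed limits (rad/s): [2.57, 2.57, 3.14, 3.14, 3.14, 3.14].

## Interface

Orientations are given as [roll, pitch, yaw] about the fixed x, y, z axes, in that order (R = Rz(yaw) Ry(pitch) Rx(roll)).
In Python, from bench import robot gives the robot as it stands. The module is installed in compiled form; this text tells all that it offers. Calls block until the motion is done:
- robot.move_ptp(position, orientation): joint-space move of the TCP to a pose.
- robot.move_linear(position, ori=None, speed=150, f_stop=None): straight line of the TCP; ori=None keeps the orientation; speed is the mean speed in mm/s. With f_stop (N) it stops when the force on the tool has changed by that much, and returns True; else False.
- robot.move_j(angles): joint-space move.
- robot.move_gripper(opening): opening from 0.0 (shut) to 1.0 (fully open); the grip force is fixed at half the most; returns when the fingers have stopped.
- robot.sleep(seconds).
- robot.inverse_kinematics(position, orientation): joint angles nearest the present ones, or None.
- robot.get_image(name): name is "scene" or "top"; returns a dict with "img" (420x560x3 uint8, blue, green, red), "fovy" (degrees; the focal length in pixels is half the picture's height over the tangent of half this angle, whatever the lens; pixels are square), "cx", "cy" (the principal point, pixels), "eye" and "orientation" of the camera in the world. Camera axes: x right, y down, z forward; pixel columns grow to the right and rows downward; lengths in mm; the calibration is good to about 2 mm. A picture is of the moment at which its call begins. There is no depth.
A pose or a line that the arm cannot do raises robot.MotionError and nothing moves.
- robot.hand_in(): hands the job in, once; it reports no verdict.
Readings, each from a call of its own:
- robot.current_t(): time.
- robot.current_qpos(): joint angles.
- robot.current_joint_vel(): joint speeds.
- robot.current_joint_efforts(): joint torques, N m.
- robot.current_tcp_pos(): TCP position.
- robot.current_eef_rot(): TCP orientation.
- robot.current_contact_force(): force on the tool from outside, world axes, zero at the start.
- robot.current_ft_torque(): the same for the moment, N m.
- robot.current_gripper_width(): opening from 0.0 (shut) to 1.0 (fully open).
Only numpy, scipy, OpenCV 4.12 (cv2) and the standard library are available. Lean on these libraries where they do the work, as an engineer would, in place of code of your own. Each camera call takes 0.05 s, during which the arm holds its last target. There are 200 camera calls.

## Task

Put the stapler, the tape dispenser, the round paper-clip pot and the self-inking stamp away in the open drawer: each upright in the foam cut-out of its own shape and size, lying lengthwise in it (either way round) and right down on its floor. Leave the coffee mug and the computer mouse where they are.

Things in the scene. Friction and masses are not known exactly. Their poses are not given: they have to be found in the camera images.
- stapler_mid (a point): Black desk stapler standing on its base on the desk, 142 x 36 x 60 mm (length along x, nose at +x; width along y; z up). Point: its centre, 30 mm above its underside. Grip it across its 34 mm wide body (closing along y), at the centre or up to 10 mm higher. About 0.26 kg.
- tape_mid (a point): Dark desk tape dispenser with a pale roll of tape, standing on its base, 105 x 50 x 62 mm (length along x, cutter at +x; width along y; z up). Point: its centre, 31 mm above its underside. Grip it across its 50 mm width at the centre, where its cheeks reach 46 mm up. About 0.42 kg.
- clips_mid (a point): Round grey paper-clip pot with a black magnetic top and loose clips stuck on it, a closed upright cylinder 60 mm across and 62 mm high (clips to 69 mm). Point: its centre, 31 mm above its underside; z up. Any grip across its diameter. About 0.18 kg.
- stamp_mid (a point): Black and grey self-inking office stamp standing upright, 62 x 42 x 72 mm (length along x, width along y, z up); the lower housing, 42 mm wide, reaches 40 mm up, the handle above is 36 to 38 mm wide. Point: its centre, 36 mm above its underside. Grip it across the width (closing along y). About 0.16 kg.
- place_stapler (a point): Long narrow rectangular cut-out, 158 x 52 mm, 8 mm deep with a light grey floor, in one of four dark grey foam blocks (each 180 x 96 x 14 mm, which is where changes) side by side in the open drawer. Point: middle of the cut-out's floor, 16 mm above the desk; x along its length, z up. The drawer's side walls end 56 mm above the desk.
- place_tape (a point): Wide rectangular cut-out, 121 x 66 mm, 8 mm deep with a light grey floor, in one of four dark grey foam blocks (each 180 x 96 x 14 mm, which is where changes) side by side in the open drawer. Point: middle of the cut-out's floor, 16 mm above the desk; x along its length, z up. The drawer's front panel, on the robot's side, ends 90 mm above the desk.
- place_clips (a point): Round cut-out, 76 mm across, 8 mm deep with a light grey floor, in one of four dark grey foam blocks (each 180 x 96 x 14 mm, which is where changes) side by side in the open drawer. Point: middle of the cut-out's floor, 16 mm above the desk; x along its length, z up. Behind the drawer is a riser 120 mm high.
- place_stamp (a point): Short rectangular cut-out, 78 x 58 mm, 8 mm deep with a light grey floor, in one of four dark grey foam blocks (each 180 x 96 x 14 mm, which is where changes) side by side in the open drawer. Point: middle of the cut-out's floor, 16 mm above the desk; x along its length, z up. On the riser behind the drawer a phone stands up to 235 mm high.
- mug: White coffee mug, 80 mm across, 95 mm high, with a handle; origin at the centre of its underside. A bystander: leave it.
- mouse: Black computer mouse, 100 x 60 x 35 mm, length along x; origin at the centre of its underside. A bystander: leave it.
Things that resemble listed ones, but are neither listed nor needed, are in the scene too. What is shaped like the part that bears tape_mid but blue is not meant. Leave any orange look-alike of the part that bears clips_mid alone.

How it is judged (in metres and radians):
At the end, for the whole second after the job is handed in: Each of the four stands upright (within 0.08 rad) in its own cut-out: centre within 15 mm of the cut-out's middle, resting on its floor (within 3 mm), lengthwise in it within 0.2 rad (stamp 0.35 rad, pot any way), at rest. Mug and mouse within 25 mm of where they stood (horizontal distance between stapler_mid and place_stapler below 0.015 m and z of stapler_mid in the frame of place_stapler below 0.033 m and angle between each of stapler_mid, tape_mid, clips_mid, stamp_mid's own z axis and vertical below 0.08 rad and linear speed of each of stapler, tape, clips, stamp below 0.02 m/s and angular speed of each of stapler, tape, clips, stamp below 0.2 rad/s and angle between the x axis of stapler_mid and the x axis of place_stapler, either way round below 0.2 rad and horizontal distance between tape_mid and place_tape below 0.015 m and z of tape_mid in the frame of place_tape below 0.034 m and angle between the x axis of tape_mid and the x axis of place_tape, either way round below 0.2 rad and horizontal distance between clips_mid and place_clips below 0.015 m and z of clips_mid in the frame of place_clips below 0.034 m and horizontal distance between stamp_mid and place_stamp below 0.015 m and z of stamp_mid in the frame of place_stamp below 0.039 m and angle between the x axis of stamp_mid and the x axis of place_stamp, either way round below 0.35 rad and distance of each of mug, mouse from where it was at the start of the episode below 0.025 m); the robot touches nothing.
It fails at once if the mug is shifted by more than 25 mm (distance of mug from where it was at the start of the episode above 0.025 m).
It fails at once if the mouse is shifted by more than 25 mm (distance of mouse from where it was at the start of the episode above 0.025 m).
It also fails if it takes over 115 s, if anything falls off the work surface, if the arm or the gripper's body presses on something with over 40 N, if the wrist force passes 120 N, or if a joint passes its speed limit or range.

## Working session

There is one attempt and no reset: what is moved stays moved. The work goes in short steps, each a Python script; the robot and the scene stay as the last script left them, time stands still between calls to the robot, and variables do not carry over. Pictures are saved under pics/ and viewed, about 12 in all and at most 16, crops included, and the job is handed in when it is done.

```bash
mkdir -p pics; python3 - <<'E'
from bench import robot
import cv2
for n in("scene","top"):
    d=robot.get_image(n);cv2.imwrite(f"pics/{n}0.png",d["img"]);print(n,{k:v for k,v in d.items() if k!="img"})
print(robot.current_t(),robot.current_eef_rot())
E
```

```text
scene {'fovy': 49.415382686707524, 'cx': 286.71437523138553, 'cy': 209.17878779122276, 'eye': array([1404.77348002,   14.98289093,  976.28561991]), 'orientation': array([-2.40430072,  0.00763816,  1.64689374])}
top {'fovy': 55.53202606999917, 'cx': 280.99942780593426, 'cy': 211.75662553372442, 'eye': array([ 483.79545591,  -59.23590795, 1117.3816233 ]), 'orientation': array([-3.05815561, -0.00363432, -1.59968476])}
0.1 [-3.14002838e+00 -3.20855609e-04  3.06827656e-01]
```

View pics/scene0.png

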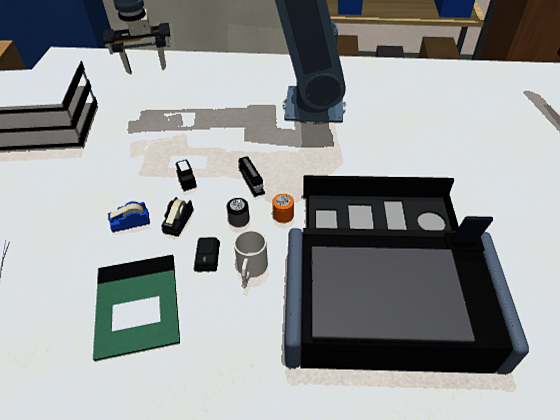

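View pics/top0.png

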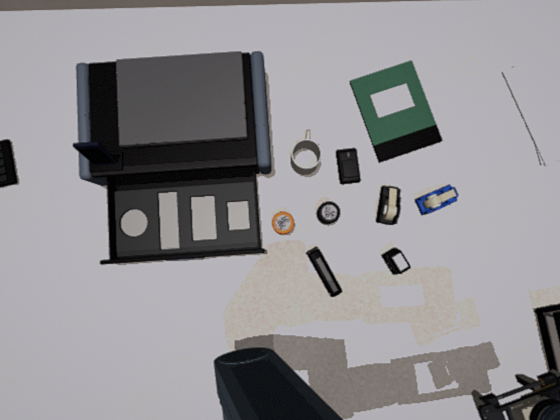

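```bash
cat > h.py <<'E'
import numpy as np, cv2
from scipy.spatial.transform import Rotation as R
def cam(d):
    f=d["img"].shape[0]/2/np.tan(np.radians(d["fovy"]/2))
    return f,R.from_euler("xyz",d["orientation"]).as_matrix(),np.array(d["eye"])
def toz(d,uv,z):
    f,M,e=cam(d);uv=np.atleast_2d(np.asarray(uv,float))
    r=np.c_[(uv[:,0]-d["cx"])/f,(uv[:,1]-d["cy"])/f,np.ones(len(uv))]@M.T
    return (e+r*((z-e[2])/r[:,2])[:,None])[:,:2]
def proj(d,P):
    f,M,e=cam(d);c=(np.atleast_2d(P)-e)@M
    return np.c_[d["cx"]+f*c[:,0]/c[:,2],d["cy"]+f*c[:,1]/c[:,2]]
def blobs(d,box,lo,z,amin=100,inv=False):
    x0,y0,x1,y1=box;g=cv2.cvtColor(d["img"],6)[y0:y1,x0:x1]
    m=((g<lo) if inv else (g>lo)).astype(np.uint8)
    cs,_=cv2.findContours(m,cv2.RETR_EXTERNAL,cv2.CHAIN_APPROX_NONE)
    out=[]
    for c in cs:
        if cv2.contourArea(c)<amin: continue
        p=toz(d,c[:,0]+[x0,y0],z).astype(np.float32)
        (cx,cy),(w,h),a=cv2.minAreaRect(p)
        if w<h: w,h,a=h,w,a+90
        out.append((round(cx,1),round(cy,1),round(w,1),round(h,1),round((a+90)%180-90,1)))
    return out
E
python3 - <<'E'
from bench import robot
from h import *
d=robot.get_image("top");s=robot.get_image("scene")
print("top pockets");[print(b) for b in blobs(d,(112,185,256,255),110,16)]
print("scene pockets");[print(b) for b in blobs(s,(308,195,450,236),110,16)]
a=cv2.resize(d["img"][170:305,255:455],None,fx=4,fy=4,interpolation=2)
cv2.imwrite("pics/ct.png",a)
a=cv2.resize(s["img"][150:285,100:300],None,fx=4,fy=4,interpolation=2)
cv2.imwrite("pics/cs.png",a)
E
```

```text
top pockets
(557.7, 340.6, 71.2, 69.4, -45.8)
(570.1, 53.2, 76.8, 57.5, 2.5)
(565.7, 149.3, 119.4, 65.1, 2.4)
(562.0, 245.6, 155.5, 50.6, 2.4)
scene pockets
(551.9, 341.6, 70.0, 58.5, -86.0)
(564.6, 52.6, 59.1, 56.1, 4.0)
(550.1, 148.5, 81.8, 64.5, 4.0)
(536.9, 244.4, 101.0, 49.1, 2.6)
```

View pics/ct.png

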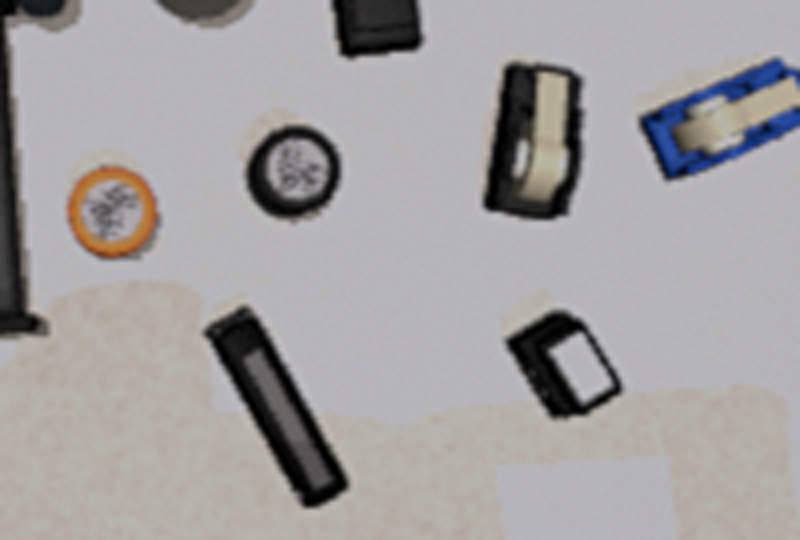

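View pics/cs.png

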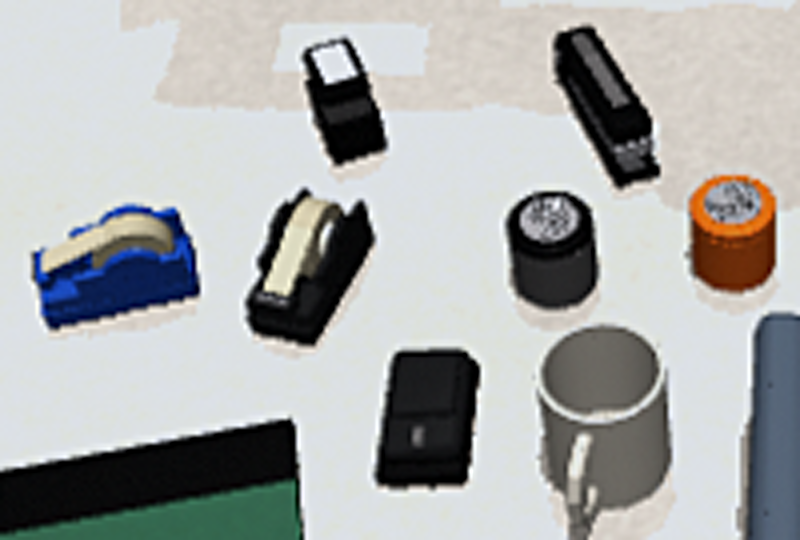

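```bash
cat >> h.py <<'E'
from scipy.optimize import minimize
# model point clouds (object frame, z from underside)
def box(l,w,z0,z1): return np.array([[x,y,z] for x in(-l/2,l/2) for y in(-w/2,w/2) for z in(z0,z1)])
def cyl(dm,h): a=np.linspace(0,2*np.pi,40,False);return np.array([[dm/2*np.cos(t),dm/2*np.sin(t),z] for t in a for z in(0,h)])
MOD=dict(stapler=box(142,36,0,60),tape=np.r_[box(105,50,0,25),box(80,50,0,46)],clips=cyl(60,62),stamp=np.r_[box(62,42,0,40),box(50,37,0,72)],mouse=box(100,60,0,20),mug=cyl(80,95))
def hull(d,box,thr=100):
    x0,y0,x1,y1=box;g=cv2.cvtColor(d["img"],6)[y0:y1,x0:x1]
    cs,_=cv2.findContours((g<thr).astype(np.uint8),0,1)
    return cv2.convexHull(max(cs,key=cv2.contourArea))[:,0]+[x0,y0]
def render(p,h0):
    S=8;o=h0.min(0)-12;n=(h0.max(0)-h0.min(0)+24)*S
    m=np.zeros((int(n[1]),int(n[0])),np.uint8)
    cv2.fillConvexPoly(m,np.int32((p-o+.5)*S),1);return m
def fit(d,name,box,yaws,z0=0,thr=100):
    h0=hull(d,box,thr);c=toz(d,[h0.mean(0)],25)[0]
    # grow mask outline by half a pixel
    cc=h0.mean(0);hg=h0+0.5*(h0-cc)/np.linalg.norm(h0-cc,axis=1)[:,None]
    T=render(hg,h0)
    def cost(q):
        P=MOD[name]@R.from_euler("z",q[2]*.01).as_matrix().T+[q[0],q[1],z0]
        m=render(cv2.convexHull(proj(d,P).astype(np.float32))[:,0],h0)
        return 1-(m&T).sum()/(m|T).sum()
    best=min((minimize(cost,[c[0],c[1],y*100],method="Nelder-Mead",options=dict(initial_simplex=[[c[0],c[1],y*100],[c[0]+8,c[1],y*100],[c[0],c[1]+8,y*100],[c[0],c[1],y*100+15]])) for y in yaws),key=lambda r:r.fun)
    return best.x[0].round(1),best.x[1].round(1),round(np.degrees(best.x[2]*.01),1),round(1-best.fun,3)
E
python3 - <<'E'
from bench import robot
from h import *
d=robot.get_image("top");s=robot.get_image("scene")
B=dict(stapler=((300,242,347,302),(235,152,270,198)),tape=((372,182,405,228),(158,190,195,240)),clips=((314,198,344,228),(223,195,252,230)),stamp=((378,243,414,278),(172,155,200,193)),mouse=((334,145,363,190),(190,233,221,275)))
for n,(a,b) in B.items():
    y=np.radians([0,30,60,90,120,150]) if n!="clips" else [0]
    print(n,fit(d,n,a,y,thr=110),fit(s,n,b,y,thr=110))
print("mug",toz(d,[305,158],95))
E
```

```text
stapler (np.float64(412.7), np.float64(-174.9), np.float64(28.0), np.float64(0.898)) (np.float64(415.6), np.float64(-177.4), np.float64(25.9), np.float64(0.823))
tape (np.float64(586.3), np.float64(-363.3), np.float64(168.9), np.float64(0.945)) (np.float64(583.5), np.float64(-362.9), np.float64(-8.7), np.float64(0.925))
clips (np.float64(567.8), np.float64(-193.0), np.float64(3.7), np.float64(0.956)) (np.float64(570.6), np.float64(-192.1), np.float64(9.2), np.float64(0.936))
stamp (np.float64(431.2), np.float64(-372.1), np.float64(29.8), np.float64(0.947)) (np.float64(433.1), np.float64(-371.9), np.float64(28.8), np.float64(0.959))
mouse (np.float64(699.8), np.float64(-256.8), np.float64(5.2), np.float64(0.925)) (np.float64(701.7), np.float64(-256.8), np.float64(187.1), np.float64(0.929))
mug [[ 707.67749096 -131.89934042]]
```

```bash
cat >> h.py <<'E'
def near(robot,p,yaw):
    """orientation (yaw mod pi) whose IK keeps the last joint nearest zero"""
    c=[]
    for k in(-1,0,1):
        o=[np.pi,0,yaw+k*np.pi];q=robot.inverse_kinematics(p,o)
        if q is not None:c.append((abs(q[5]),o))
    return min(c,key=lambda t:t[0])[1]
def carry(robot,obj,yaw,g,place,pyaw,width,rel,zt=230):
    """grip g mm above the underside, set down on the floor z=16; width/rel: jaw openings mm"""
    h=g-19;t=robot.current_t
    up=[*obj,zt];o=near(robot,up,yaw)
    pu=[*place,zt];po=near(robot,pu,pyaw)
    robot.move_ptp(up,o);robot.move_gripper(width/93)
    robot.move_linear([*obj,h+25],speed=250)
    print("hit",robot.move_linear([*obj,h],speed=60,f_stop=8))
    robot.move_gripper(0);print("grip mm",robot.current_gripper_width()*93,"z",robot.current_tcp_pos()[2]-h)
    robot.move_linear(up,speed=250);print("held mm",robot.current_gripper_width()*93)
    robot.move_ptp(pu,po);robot.move_linear([*place,h+16+15],speed=250)
    print("contact",robot.move_linear([*place,h+16-3],speed=25,f_stop=5),"dz",robot.current_tcp_pos()[2]-h-16)
    robot.move_gripper(rel/93);robot.sleep(.2)
    robot.move_linear(pu,speed=250);print("t",t())
E
python3 - <<'E'
from bench import robot
from h import *
d=robot.get_image("top")
print("phone/riser",toz(d,[[108,158],[75,142],[75,152]],120),toz(d,[[76,146]],235),toz(d,[[180,180]],120))
for n,p,y in(("stapler",[414,-176],27.5),("tape",[585,-363],-10),("clips",[569,-192.5],92.4),("stamp",[432,-372],29.5),
 ("Ps",[562,245.6],2.4),("Pt",[565.7,149.3],2.4),("Pc",[557.7,340.6],92.4),("Pm",[570.1,53.2],2.4)):
    for z in(30,230):
        o=near(robot,[*p,z],np.radians(y));print(n,z,np.round(robot.inverse_kinematics([*p,z],o),2))
carry(robot,[414,-176],np.radians(27.5),38,[562,245.6],np.radians(2.4),70,48)
d=robot.get_image("top");s=robot.get_image("scene")
a=cv2.resize(d["img"][170:300,85:285],(800,520),interpolation=2);b=cv2.resize(s["img"][165:265,280:480],(800,400),interpolation=2)
cv2.imwrite("pics/s1.png",cv2.resize(np.vstack([a,b]),None,fx=.65,fy=.65))
E
```

```text
phone/riser [[716.22347487 368.95162415]
 [759.87284872 452.95563593]
 [734.02393048 452.59252791]] [[718.81883973 391.52877589]] [[654.74464381 187.19961459]]
stapler 30 [-0.65  0.31  2.   -0.    0.82  0.44]
stapler 230 [-0.65  0.07  1.74 -0.    1.33  0.44]
tape 30 [-0.72  0.66  1.38 -0.    1.1   1.03]
tape 230 [-0.72  0.51  1.14 -0.    1.5   1.03]
clips 30 [-0.51  0.53  1.63  0.    0.98 -0.55]
clips 230 [-0.51  0.34  1.39  0.    1.41 -0.55]
stamp 30 [-0.91  0.48  1.71 -0.    0.95  0.15]
stamp 230 [-0.91  0.29  1.47 -0.    1.39  0.15]
Ps 30 [ 0.23  0.55  1.6   0.    1.   -1.38]
Ps 230 [ 0.23  0.37  1.36  0.    1.42 -1.38]
Pt 30 [ 0.07  0.51  1.67  0.    0.96 -1.55]
Pt 230 [ 0.07  0.31  1.43  0.    1.4  -1.55]
Pc 30 [ 0.38  0.61  1.49 -0.    1.05  0.34]
Pc 230 [ 0.38  0.44  1.24 -0.    1.46  0.34]
Pm 30 [-0.1   0.49  1.7  -0.    0.95  1.43]
Pm 230 [-0.1   0.29  1.46 -0.    1.39  1.43]
hit False
grip mm 33.97612262423827 z 0.08682947359300286
held mm 33.673229213850185
contact True dz -0.02521145653631862
t 10.375
```

View pics/s1.png

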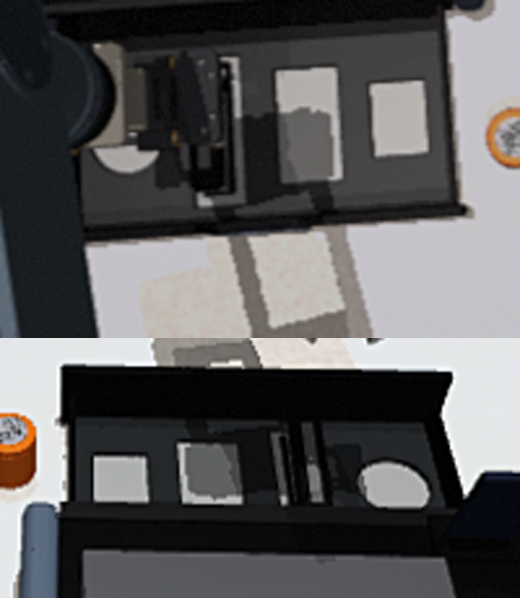

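```bash
python3 - <<'E'
from bench import robot
from h import *
carry(robot,[585,-363],np.radians(-10),33,[565.7,149.3],np.radians(2.4),72,62)
carry(robot,[432,-372],np.radians(29.5),32,[570.1,53.2],np.radians(2.4),70,53)
robot.move_ptp([569,-192.5,230],near(robot,[569,-192.5,230],np.radians(92.4)))
d=robot.get_image("top");s=robot.get_image("scene")
a=cv2.resize(d["img"][170:300,85:285],(800,520),interpolation=2);b=cv2.resize(s["img"][165:265,280:480],(800,400),interpolation=2)
cv2.imwrite("pics/s2.png",cv2.resize(np.vstack([a,b]),None,fx=.65,fy=.65))
E
```

```text
hit False
grip mm 49.92906441945933 z 0.31792237317913674
held mm 50.02816089016695
contact True dz 0.13536393319312623
t 21.575
hit False
grip mm 42.13090980362342 z 0.22057741597909164
held mm 42.32462731498681
contact True dz 0.06301195409791305
t 31.725
```

View pics/s2.png

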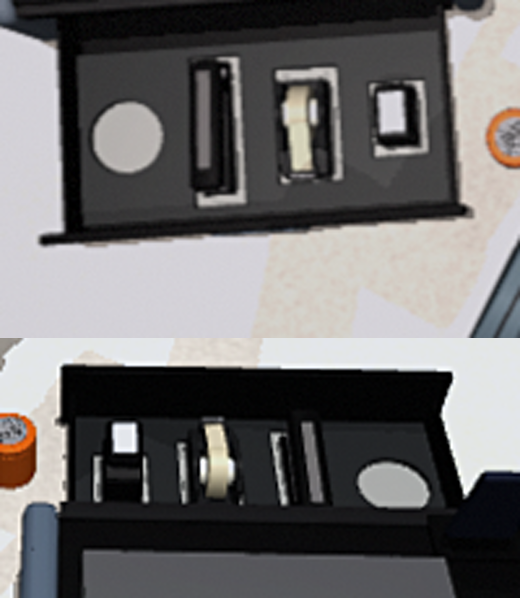

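```bash
python3 - <<'E'
from bench import robot
from h import *
carry(robot,[569,-192.5],np.radians(92.4),42,[557.7,340.6],np.radians(92.4),85,72)
robot.move_ptp([300,-350,300],[np.pi,0,0])
d=robot.get_image("top");s=robot.get_image("scene")
print(robot.current_t())
im=d["img"].copy();S=4;big=cv2.resize(im,None,fx=S,fy=S,interpolation=2);bs=cv2.resize(s["img"],None,fx=S,fy=S,interpolation=2)
ry=R.from_euler("z",2.4,degrees=True).as_matrix()
for n,p in(("stapler",[562,245.6]),("tape",[565.7,149.3]),("clips",[557.7,340.6]),("stamp",[570.1,53.2])):
    for dd,bb in((d,big),(s,bs)):
        h=cv2.convexHull(proj(dd,MOD[n]@ry.T+[*p,16]).astype(np.float32))
        cv2.polylines(bb,[np.int32((h+.5)*S)],True,(0,255,0),1)
cv2.imwrite("pics/s3.png",big[680:1120,340:1140]);cv2.imwrite("pics/s4.png",bs[660:1060,1120:1920])
B=blobs(d,(330,140,368,195),70,20,inv=True);print("mouse",B,fit(d,"mouse",(334,145,363,190),[0,.1],thr=110))
E
```

```text
hit False
grip mm 59.340949339363235 z 0.26151871590509757
held mm 59.23775021214902
contact True dz 0.01551366557590228
t 42.425
45.1417
mouse [(698.7, -255.2, 96.9, 57.2, 5.1)] (np.float64(700.7), np.float64(-256.4), np.float64(5.0), np.float64(0.923))
```

View pics/s3.png

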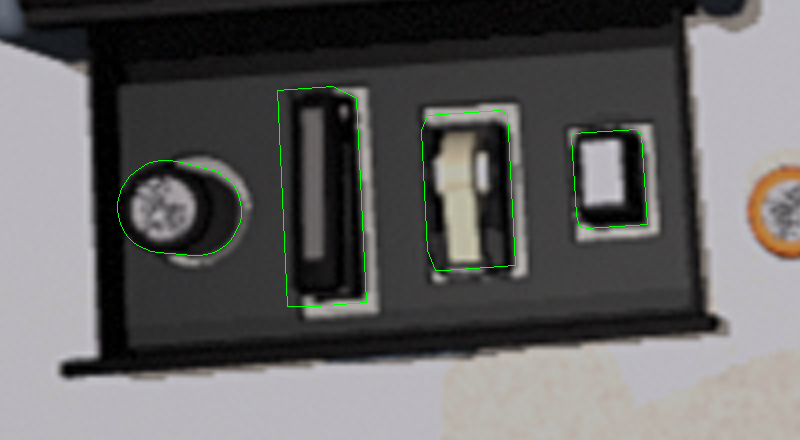

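View pics/s4.png

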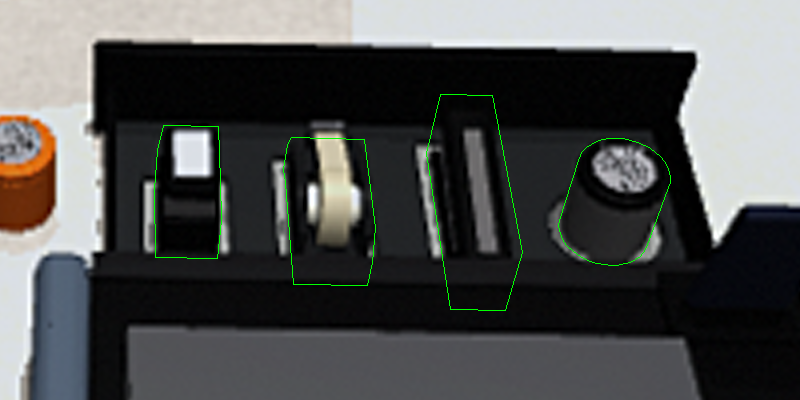

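```bash
python3 -c "
from bench import robot
robot.sleep(.5);robot.hand_in();print(robot.current_t())"
```

```text
the job is handed in; nothing more can be done
the job is handed in; nothing more can be done
```

The stapler, tape dispenser, paper-clip pot and stamp are each in their own cut-out in the drawer, and the job is handed in. I used about 46 of the 115 s. I gripped them in that order except that the stamp went before the pot, each with one grasp and no retries.

- **Depth:** each item touched down within 0.2 mm of the height expected for its cut-out floor.
- **Position:** in the final pictures from both cameras, all four look upright and inside their cut-outs. The tape dispenser looks about 5 mm off centre towards the robot, which is within the 15 mm allowed. The stapler covers less than its box outline in both views; I put that down to its tapered body.
- **Bystanders:** the mouse measured within about 1 mm of where it started. I did not re-measure the mug. No grasp came near it.

The arm was parked clear of everything at hand-in, and no check failed.

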